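# Unload the barbed drying hooks and the gauging nest into a carrier

### The job

The batch has passed inspection and has to be packed into the white slotted carrier. Take every copper plate off its barbed hook and stand it upright in a narrow slot of the carrier, one plate to a slot and right down on the slot's floor; press the nest's ejector lever all the way down so that the steel slug rises, and stand the slug upright in the carrier's round well, right down. Finally raise the empty nest's lever fully up again. Leave the jar, the brass weight, the screwdriver and the cup where they are.

Things in the scene. Friction and masses are not known exactly. Their poses are not given: they have to be found in the camera images.
- rack: Fixed steel rack, origin on the table under the middle of its crossbar; +x = the way the hooks point (level, away from the robot), y along the bar. Bar 14 mm dia, 320 mm long, axis at z=150 mm, posts at y=+-145 mm; only hook tips stand higher. Three equal hooks at y=-120, 0, +120, of 5 mm round wire in the x-z plane: level arm at z=150 from the bar to the knee at x=90 mm (see hook0_knee).
- hook0_knee (a point): Wire axis at the knee of hook 0 (rack y=-120 mm). From every knee the wire rises outward 32 mm at 60 deg to the tip (x=106, z=177.7 mm); from there a barb, 4 mm dia, runs 9 mm level back towards the bar.
- hook1_knee (a point): Wire axis at the knee of hook 1 (rack y=0). An upright plate cannot pass a tip. Raised till the wire is mid-window, drawn out to the knee, tilted 30 to 50 deg with its top leaning towards the bar, then moved outward and up along the 60 deg rise, it passes with some 9 mm to spare in the window.
- hook2_knee (a point): Wire axis at the knee of hook 2 (rack y=+120 mm).
- carrier: Loose white plastic block, 0.9 kg, 150 (x) x 75 (y) x 40 mm (z), origin at the centre of its underside. Three open-topped slots at x=-54, -24 and +6 mm, y=0, each 12 mm (x) by 50 mm (y), and one round well, 36 mm dia, at x=+46 mm, y=0. Slots and well are 26 mm deep: floors 14 mm above the underside. Mouths have 2 mm chamfers.
- carrier_hole3 (a point): Centre of the mouth of the round well, 40 mm above the carrier's underside.
- nest: Fixed aluminium gauging block 64 x 64 x 60 mm high, origin at the centre of its underside on the table. A round pocket (32 mm dia) in the middle of its top holds the slug. The ejector lever points to the block's -x.
- ejector (a joint): Ejector lever: hinge along the nest's y at x=-44 mm, z=52 mm of the nest. 0 = lever 0.25 rad up from level, slug seated; 0.5 = lever fully down (0.25 rad below level), slug raised 24 mm in proportion. Takes about 6 N at the paddle, up or down, and stays where it is left. The paddle can be pinched by its sides from above to raise it.
- paddle (a point): Middle of the top face of the lever's paddle (26 mm along the lever x 32 mm wide, 6 mm thick), 75 mm from the hinge; about 74 mm above the table at rest, about 36 mm when fully down.
- slug: Loose solid steel cylinder, 30 mm dia, 42 mm high, about 0.2 kg, origin at the centre of its underside. Seated, its underside is 18 mm above the table and its top flush with the nest's top at 60 mm; raised by the lever, it stands 24 mm proud of the nest.
- jar: Bystander: grey closed jar, 48 mm dia, 60 mm high. Leave it.
- weight: Bystander: brass calibration weight, 34 mm dia, 46 mm high. Leave it.
- driver: Bystander: screwdriver, 160 mm long, lying on the bench. Leave it.
- cup: Bystander: white cup, 70 mm dia, 90 mm high. Leave it.
- plate0: Loose copper plate, 44 mm wide (y), 7 mm thick (x), 80 mm high (z), 0.12 kg, origin at the centre of its lower edge. A window, y=+-10 mm, spans z=50 to 72 mm, with 12 mm of plate on each side and 8 mm above. Hangs by the window's upper edge on the level arm of hook 0, origin then 80.5 mm above the table. Absent (None) in some starts.
- plate1: Loose copper plate, 44 mm wide (y), 7 mm thick (x), 80 mm high (z), 0.12 kg, origin at the centre of its lower edge. A window, y=+-10 mm, spans z=50 to 72 mm, with 12 mm of plate on each side and 8 mm above. Hangs by the window's upper edge on the level arm of hook 1, origin then 80.5 mm above the table. Absent (None) in some starts.
- plate2: Loose copper plate, 44 mm wide (y), 7 mm thick (x), 80 mm high (z), 0.12 kg, origin at the centre of its lower edge. A window, y=+-10 mm, spans z=50 to 72 mm, with 12 mm of plate on each side and 8 mm above. Hangs by the window's upper edge on the level arm of hook 2, origin then 80.5 mm above the table. Absent (None) in some starts.

How it is judged:
By the outcome, as a careful person would: the job done as asked, in the order asked, and still so for the second after the job is handed in, with the robot touching nothing.
Of plate0, plate1, plate2 only 2 to 3 are there at a start; the rules pass over those that are not, and their reading is None.
At some moment in a run one of carrier may be knocked a few centimetres aside while the robot is not near it.
It also fails if it takes over 210 s, if anything falls off the work surface, if the arm or the gripper's body presses on something with over 40 N, if the wrist force passes 120 N, or if a joint passes its speed limit or range.

### The arm

A 6-joint arm with a two-finger parallel gripper is mounted at the origin on the work surface. World frame = base frame: x ahead of the robot, y to its left, z up, the work surface at z = 0. Lengths are in m, angles in rad, forces in N, time in s.
With the tool pointing down it reaches from about 0.35 to 0.8 m from the base axis. Payload 7.3 kg.
Tool frame: the origin (TCP) lies midway between the tips of the shut fingers; the grasp point (between the pads) lies 19 mm behind it; z points along the fingers, y is the direction in which the jaws open and shut (so a half turn about z gives the same grasp; the last joint's range is limited). The gripper opens to 85 mm and grips with 20 to 120 N. Pads are 22 mm wide; open, the fingers measure 114 mm over their backs; the gripper's body (76 mm by 85 mm) begins 54 mm behind the grasp point. The pads swing forward as they close: fully open they stand 13 mm farther back than shut.
Start: joints at [1.107, 0.342, 1.524, -0, 1.275, -0.146], TCP at [0.164, 0.499, 0.231] pointing down, gripper open.
Joint ranges: [-2.53, 2.53], [-0.77, 2.02], [0.04, 2.7], [-1, 4.14], [0.28, 2.66], [-3.11, 3.11]. Speed limits (rad/s): [2.57, 2.57, 3.14, 3.14, 3.14, 3.14].

### API

Orientations are given as a 3x3 rotation matrix whose columns are the frame's x, y, z axes.
In Python, from cell import bot gives the robot as it stands.
- The arm moves only by the shell command python3 -m inch 'ROWS' [OPENING]. ROWS is text: rows parted by semicolons, each of 6 numbers parted by spaces: the shift along the tool's x, y, z in mm, then the turn, a rotation vector about the tool's x, y, z in rad. In form: dx dy dz ax ay az; .... A call has 1 to 12 rows; each row is the pose to reach, as a shift and turn from the pose commanded when the call began, along the tool's axes at that moment; what a row does not reach only later rows make up. A row lasts 1/10 s, in which the tool goes at most 50 mm and 8.59 degrees, less where a joint would pass 70% of its speed; a pose out of reach is approached as far as the arm can. A call with a gripper value outside its range is refused whole. OPENING is the finger opening in mm, from 0 to 85.4, set as the call begins (- or left out, the last holds). The fingers move at their own pace and stop on an object; the grip force is fixed at half the most. Time passes only in rows, so rows that repeat a pose let the fingers close. It gives the time, the measured TCP pose, the force and the opening at its end, in the units of the state.
- bot.get_obs(): the state, without advancing time (a new reading comes with each control period).
- bot.capture(name): name is "scene" or "top" or "wrist"; returns the picture (420x560x3 uint8, red, green, blue); there is no depth.
- bot.camera_info(name): a dict with "fovy" (degrees; the focal length in pixels is half the picture's height over the tangent of half this angle, whatever the lens; pixels are square), "cx", "cy" (the principal point, pixels), "k1" (the pictures are not rectified: a ray, as slopes to the right and down, at radius r is drawn at 1 + k1 r^2 times it, then the intrinsics apply), "origin" and "attitude" of the camera in the world; the wrist camera has in their place "mount" (4x4, takes a point from camera to tool coordinates, whose origin is the TCP and whose axes are the flange's). Camera axes: x right, y down, z forward; pixel columns grow to the right and rows downward; lengths in m; the calibration is good to about 2 mm. A picture is of the moment at which its call begins: read the wrist's pose just before it. camera_info takes no time and is no camera call.
- bot.sign_off(): hands the job in, once; it reports no verdict.
The state is a dict: "clock": time; "joints": joint angles; "qvel": joint speeds; "joint_efforts": joint torques, N m; "ee_pos": TCP position; "ee_rot": TCP orientation; "force": force on the tool from outside, world axes, zero at the start; "ft_torque": the same for the moment, N m; "opening": opening from 0.0 (shut) to 1.0 (fully open).
Only numpy, scipy, OpenCV 4.12 (cv2) and the standard library are available. Lean on these libraries where they do the work, as an engineer would, in place of code of your own. Each camera call takes 0.05 s, during which the arm holds its last target. There are 200 camera calls.

## Working session

There is one attempt and no reset: what is moved stays moved. The work goes in short steps, Python scripts to look and compute and a shell command to move; the robot and the scene stay as the last step left them, time stands still between calls to the robot, and variables do not carry over. Pictures are saved under pics/ and viewed, about 12 in all and at most 16, crops included, and the job is handed in when it is done.

```bash
ls; mkdir -p pics; python3 - <<'E'
from cell import bot
import cv2,numpy as np
np.set_printoptions(precision=4,suppress=True)
o=bot.get_obs()
print(o['clock'],o['ee_pos'],o['ee_rot'],o['opening'])
for n in ['scene','top','wrist']:
    im=bot.capture(n); cv2.imwrite(f'pics/{n}0.png',im[:,:,::-1]); print(n,bot.camera_info(n))
E
```

```text
pics
0.0 [0.1639 0.4983 0.2306] [[-0.9499  0.3124 -0.0007]
 [ 0.3124  0.9499 -0.0014]
 [ 0.0002 -0.0016 -1.    ]] 1.0010227679687118
scene {'fovy': 44.90203354273855, 'cx': 288.15282327191665, 'cy': 211.2028146249451, 'k1': -0.05557275289517543, 'origin': array([1.009 , 0.8102, 1.1727]), 'attitude': array([[-0.8416,  0.4205, -0.339 ],
       [ 0.5399,  0.6353, -0.5522],
       [-0.0168, -0.6478, -0.7617]])}
top {'fovy': 54.95745116772309, 'cx': 281.04906464303565, 'cy': 210.50442382141452, 'k1': -0.08854941965230727, 'origin': array([0.444 , 0.0449, 1.2039]), 'attitude': array([[ 0.0063, -0.9978,  0.0663],
       [-1.    , -0.0059,  0.0059],
       [-0.0055, -0.0664, -0.9978]])}
wrist {'fovy': 67.70415317894327, 'cx': 282.06302350616534, 'cy': 206.61180671598052, 'k1': 0.0008462133452544743, 'mount': array([[ 0.0017, -0.9538, -0.3004,  0.0758],
       [ 1.    ,  0.0015,  0.0008, -0.0004],
       [-0.0004, -0.3004,  0.9538, -0.1426],
       [ 0.    ,  0.    ,  0.    ,  1.    ]])}
```

View pics/top0.png

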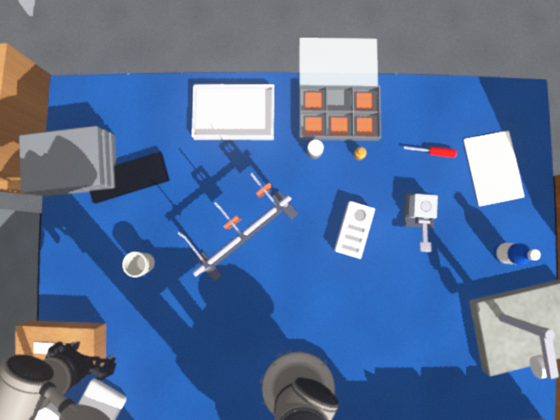

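View pics/scene0.png

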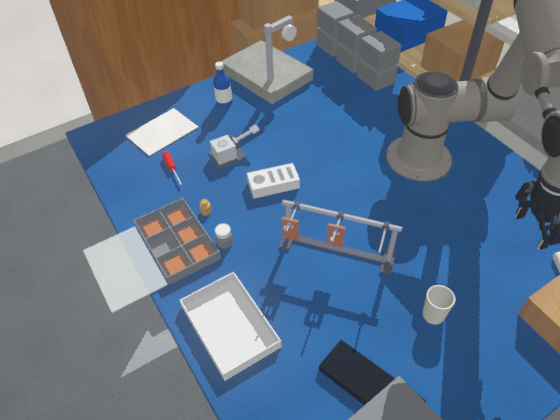

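```bash
cat > h.py <<'E'
from cell import bot
import cv2,numpy as np
np.set_printoptions(precision=4,suppress=True)
def cam(n,obs=None):
    c=bot.camera_info(n); f=210/np.tan(np.radians(c['fovy'])/2)
    if n=='wrist':
        o=obs or bot.get_obs(); T=np.eye(4); T[:3,:3]=o['ee_rot']; T[:3,3]=o['ee_pos']; M=T@c['mount']
        R,t=M[:3,:3],M[:3,3]
    else: R,t=np.array(c['attitude']),np.array(c['origin'])
    return dict(f=f,cx=c['cx'],cy=c['cy'],k=c['k1'],R=R,t=t)
def ray(c,uv):
    d=np.array([(uv[0]-c['cx'])/c['f'],(uv[1]-c['cy'])/c['f']]); s=d.copy()
    for _ in range(20): s=d/(1+c['k']*(s@s))
    return c['R']@np.array([s[0],s[1],1.])
def onz(c,uv,z):
    r=ray(c,uv); return c['t']+r*(z-c['t'][2])/r[2]
def proj(c,P):
    p=c['R'].T@(np.array(P)-c['t']); s=p[:2]/p[2]; s=s*(1+c['k']*(s@s)); return s*c['f']+[c['cx'],c['cy']]
def tri(c1,u1,c2,u2):
    A=[];b=[]
    for c,u in((c1,u1),(c2,u2)):
        r=ray(c,u);r/=np.linalg.norm(r);M=np.eye(3)-np.outer(r,r);A.append(M);b.append(M@c['t'])
    return np.linalg.lstsq(np.vstack(A),np.hstack(b),rcond=None)[0]
def shot(n,name):
    o=bot.get_obs(); im=bot.capture(n)[:,:,::-1].copy(); cv2.imwrite(f'pics/{name}.png',im)
    import pickle; c=cam(n,o); pickle.dump(c,open(f'pics/{name}.pkl','wb')); return im,c
def load(name):
    import pickle; return cv2.imread(f'pics/{name}.png'),pickle.load(open(f'pics/{name}.pkl','rb'))
def go(P,R=None):
    "rows displacement in the tool frame to reach world P (and R)"
    from scipy.spatial.transform import Rotation as Ro
    o=bot.get_obs(); r=o['ee_rot']
    print('shift mm',np.round(r.T@(np.array(P)-o['ee_pos'])*1000,1),'rot',np.round(Ro.from_matrix(r.T@R).as_rotvec(),4) if R is not None else '')
E
python3 - <<'E'
from h import *
t=cam('top'); s=cam('scene')
for nm,uv,z in [('barL',(197,272),.15),('barR',(290,200),.15),('well',(360,214),.04),('carLow',(351,256),.04),('nest',(426,207),.06),('paddle',(426,245),.07),('tipR',(252,175),.177),('tip1',(216,205),.177),('tip2',(179,235),.177),('cup',(137,263),.09),('jar',(316,149),.06),('weight',(361,153),.046),('driver',(440,152),.01)]:
    print(nm,onz(t,uv,z))
# crops enlarged of top
im=cv2.imread('pics/top0.png')
c=cv2.resize(im[130:290,160:460],None,fx=2.6,fy=2.6,interpolation=cv2.INTER_CUBIC); cv2.imwrite('pics/topc.png',c)
E
```

```text
barL [0.3521 0.2693 0.15  ]
barR [0.5418 0.0278 0.15  ]
well [ 0.5126 -0.1769  0.04  ]
carLow [ 0.3915 -0.1503  0.04  ]
nest [ 0.5326 -0.3642  0.06  ]
paddle [ 0.4241 -0.359   0.07  ]
tipR [0.6032 0.1261 0.177 ]
tip1 [0.5254 0.2175 0.177 ]
tip2 [0.448  0.3115 0.177 ]
cup [0.3693 0.4513 0.09  ]
jar [ 0.6979 -0.0478  0.06  ]
weight [ 0.6903 -0.1803  0.046 ]
driver [ 0.7042 -0.4294  0.01  ]
```

View pics/topc.png

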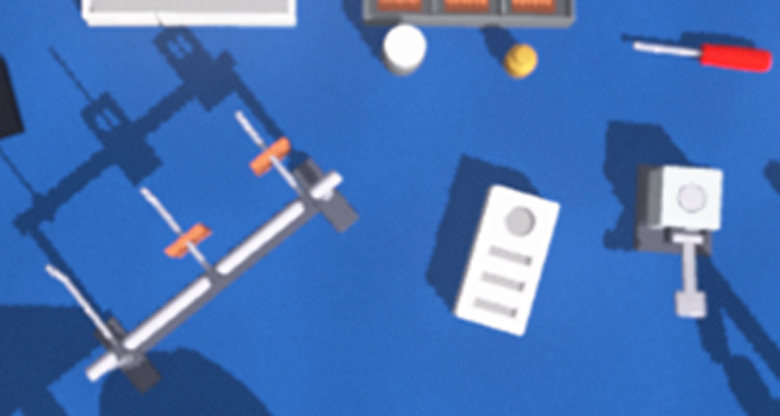

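```bash
python3 - <<'E'
from h import *
t=cam('top')
cv=lambda u,v:(160+u/2.6,130+v/2.6)
L=onz(t,cv(90,376),.157);R=onz(t,cv(340,179),.157);print(L,R,np.linalg.norm(L-R))
th=np.arctan2(*( (L-R)[:2]*[-1,1]));m=(L+R)/2
print(np.degrees(th),m)
x=np.array([np.cos(th),np.sin(th),0]);y=np.array([-x[1],x[0],0]);z=np.array([0,0,-1.])
for p in [(188,241),(271,156)]:
    q=onz(t,cv(*p),.155); print('plate',q,(q-m)@x,(q-m)@y)
RB=np.column_stack([x,-y,z]); q=onz(t,cv(188,241),.155); q[2]=.29
print(RB); go(q,RB)
E
```

```text
[0.3459 0.2739 0.157 ] [0.5442 0.0259 0.157 ] 0.3175696894051591
38.652867777255764 [0.445  0.1499 0.157 ]
plate [0.4812 0.1777 0.155 ] 0.04564528778570208 -0.0008677148614731518
plate [0.5672 0.0953 0.155 ] 0.06134239461065263 -0.118943487069275
[[ 0.7809  0.6246  0.    ]
 [ 0.6246 -0.7809  0.    ]
 [ 0.     -0.     -1.    ]]
shift mm [-401.6 -205.6  -59. ] rot [-0.0008  0.0012  2.1491]
```

```bash
python3 -m inch '-100 -50 -70 0 0 0.15;-200 -100 -70 0 0 0.5;-300 -150 -65 0 0 1;-401 -206 -60 0 0 1.4;-401 -206 -60 0 0 1.8;-401 -206 -60 0 0 2.0;-401 -206 -60 0 0 2.149;-401 -206 -60 0 0 2.149;-401 -206 -60 0 0 2.149;-401 -206 -60 0 0 2.149;-401 -206 -60 0 0 2.149;-401 -206 -60 0 0 2.149'; python3 -m inch '0 0 0 0 0 0'; python3 - <<'E'
from h import *
o=bot.get_obs();print(o['joints'],o['ee_pos'],o['ee_rot'])
shot('wrist','w1')
E
```

```text
clock: 1.35
ee_pos: [0.4809, 0.1769, 0.2908]
ee_rot: [[0.527, 0.85, -0.001], [0.85, -0.527, -0.0], [-0.001, -0.001, -1.0]]
force: [0.4, 0.0, -0.3]
opening: 0.996
clock: 1.45
ee_pos: [0.4806, 0.1775, 0.2909]
ee_rot: [[0.522, 0.853, -0.001], [0.853, -0.522, -0.0], [-0.0, -0.001, -1.0]]
force: [-0.1, 0.1, 0.0]
opening: 1.004
[0.204  0.2784 1.4491 0.0001 1.4149 0.7529] [0.4806 0.1775 0.2909] [[ 0.5217  0.8531 -0.0008]
 [ 0.8531 -0.5217 -0.0001]
 [-0.0005 -0.0007 -1.    ]]
```

```bash
python3 -m inch '0 0 0 0 0 0.12;0 0 0 0 0 0.24;0 0 0 0 0 0.347;0 0 0 0 0 0.347;0 0 0 0 0 0.347'; python3 - <<'E'
from h import *
o=bot.get_obs();print(o['joints'],o['ee_pos'])
shot('wrist','w1')
E
```

```text
clock: 2.0
ee_pos: [0.4805, 0.1779, 0.2913]
ee_rot: [[0.776, 0.631, -0.0], [0.631, -0.776, 0.0], [-0.0, -0.0, -1.0]]
force: [0.2, -0.5, 0.4]
opening: 1.004
[0.2049 0.2779 1.4489 0.0001 1.4149 1.0934] [0.4805 0.1779 0.2913]
```

View pics/w1.png

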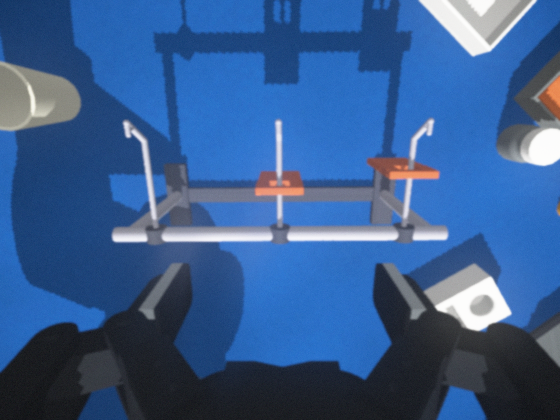

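```bash
python3 - <<'E'
from h import *
im,c=load('w1')
a=onz(c,(113,234),.150);b=onz(c,(447,233),.150)
print(a,b,np.linalg.norm(a-b))
d=(a-b)[:2]/np.linalg.norm((a-b)[:2]); th=np.arctan2(-d[0],d[1]); x=np.array([np.cos(th),np.sin(th),0]);y=np.array([-x[1],x[0],0])
print('th',np.degrees(th))
m=(a+b)/2;print('m',m)
hk=[onz(c,(u,234),.15) for u in(154,280,405)]
print([(h-m)@y for h in hk])
for uv in[(279,122),(431,121),(126,123)]:
    p=onz(c,uv,.178);print('tip',p,(p-m)@x,(p-m)@y)
hsv=cv2.cvtColor(im,cv2.COLOR_BGR2HSV); M=((hsv[...,0]<12)&(hsv[...,1]>140)&(hsv[...,2]>90)).astype(np.uint8)
n,l,s,ce=cv2.connectedComponentsWithStats(M)
for i in range(1,n):
    if s[i,4]<100 or s[i,0]>460: continue
    pts=cv2.findContours((l==i).astype(np.uint8),0,1)[0][0][:,0]
    ap=cv2.approxPolyDP(pts[:,None].astype(np.int32),2,True)[:,0]
    print(s[i])
    for q in ap:
        p=onz(c,q,.1605);print(q,p[:2],(p-m)@x,(p-m)@y)
E
```

```text
[0.3457 0.2796 0.15  ] [0.5524 0.0275 0.15  ] 0.32604363705527317
th 39.35974520406458
m [0.449  0.1535 0.15  ]
[np.float64(0.12300903231196057), np.float64(-4.0853029699147896e-05), np.float64(-0.1221597573714849)]
tip [0.5312 0.221  0.178 ] 0.10628127895813361 4.759924214130488e-05
tip [0.6075 0.1285 0.178 ] 0.10666287934814758 -0.1198591904374384
tip [0.4542 0.3141 0.178 ] 0.10587563345776295 0.12091637505114346
[389 171  36   6 177]
[389 176] [0.5563 0.1158] 0.0589656554656861 -0.09717871720036038
[423 176] [0.5753 0.0924] 0.05886887236821332 -0.12736257025134157
[424 172] [0.5784 0.0943] 0.06246439159132906 -0.12777356399928283
[393 171] [0.5617 0.1162] 0.0634475961730217 -0.10026761591541715
```

```bash
python3 - <<'E'
from h import *
im,c=load('w1')
cr=cv2.resize(im[110:250,240:450],None,fx=3.8,fy=3.8,interpolation=cv2.INTER_CUBIC);cv2.imwrite('pics/w1c.png',cr)
E
```

```text
(no output)
```

View pics/w1c.png

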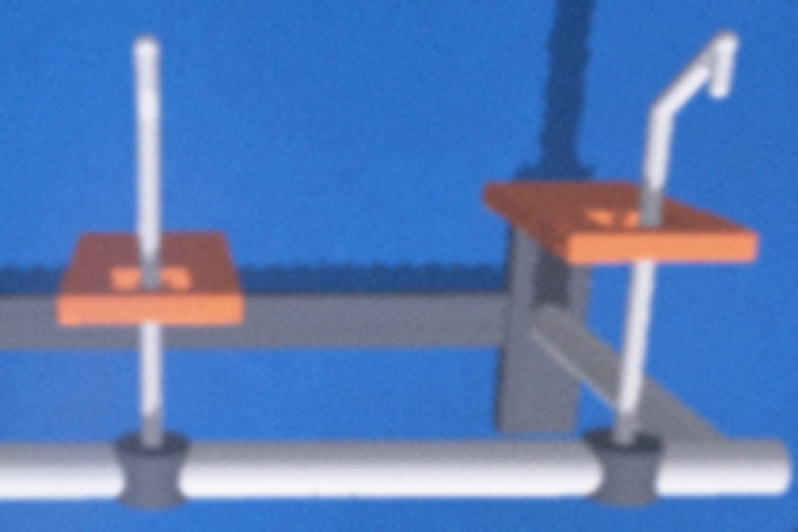

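```bash
cat >> h.py <<'E'
th=np.radians(39.36); RX=np.array([np.cos(th),np.sin(th),0]);RY=np.array([-RX[1],RX[0],0]);RM=np.array([.449,.1535,0]);Z=np.array([0,0,1.])
def rk(x,y,z): return RM+RX*x+RY*y+Z*z
def RT(t): # tool down, tilted t: top towards bar
    zz=np.sin(t)*RX-np.cos(t)*Z; xx=np.cos(t)*RX+np.sin(t)*Z
    return np.column_stack([xx,np.cross(zz,xx),zz])
E
python3 - <<'E'
from h import *
im,c=load('w1')
for nm,q in[('p1',[(60,323),(243,322),(60,297),(240,294)]),('p0',[(570,262),(757,260),(568,236),(757,232)])]:
    for u,v in q:
        p=onz(c,(240+u/3.8-.4,110+v/3.8-.4),.1605)-RM;print(nm,p@RX,p@RY)
go(rk(.05,0,.29),RT(0)); print(bot.get_obs()['ee_rot'])
E
```

```text
p1 0.042285311757858456 0.021918308203917474
p1 0.042393628954081566 -0.021618333533815978
p1 0.04864705920981352 0.02173679883882021
p1 0.049241354973176034 -0.020790340439177185
p0 0.0566987105624839 -0.09795622478440896
p0 0.057035438909599015 -0.14168026922097937
p0 0.06286833645934538 -0.09687631919828109
p0 0.06366860701678788 -0.1407078084030311
shift mm [10.2 -1.2  1.3] rot [-0.     -0.     -0.0056]
[[ 0.7767  0.6298  0.    ]
 [ 0.6298 -0.7767  0.    ]
 [ 0.     -0.     -1.    ]]
```

```bash
python3 -m inch '6 -1 40 0 0 -0.006;6 -1 80 0 0 -0.006;6 -1 110 0 0 -0.006;6 -1 135 0 0 -0.006;6 -1 155 0 0 -0.006;6 -1 171 0 0 -0.006;6 -1 171 0 0 -0.006;6 -1 171 0 0 -0.006' && python3 -m inch '0 0 0 0 0 0;0 0 0 0 0 0;0 0 0 0 0 0;0 0 0 0 0 0;0 0 0 0 0 0;0 0 0 0 0 0' 40;  python3 - <<'E'
from h import *
o=bot.get_obs();p=o['ee_pos']-RM;print(o['opening']*85.4,p@RX,p@RY,p[2],o['force'],o['joints'])
go(rk(.0457,0,.1285),RT(0))
E
```

```text
clock: 2.85
ee_pos: [0.4848, 0.1824, 0.1206]
ee_rot: [[0.775, 0.632, 0.0], [0.632, -0.775, 0.0], [0.0, -0.0, -1.0]]
force: [0.1, 0.2, -0.5]
opening: 1.0
clock: 3.45
ee_pos: [0.4851, 0.1823, 0.121]
ee_rot: [[0.776, 0.631, 0.002], [0.631, -0.776, 0.0], [0.001, 0.001, -1.0]]
force: [0.1, -0.3, 5.9]
opening: 0.504
43.02021893612301 0.04622180014984071 -0.0006176474504547586 0.12102782671447114 [ 0.0882 -0.2537  5.8806] [ 0.2116  0.4462  1.698  -0.      0.9958  1.0995]
shift mm [-0.5 -0.6 -7.5] rot [ 0.0008 -0.0014 -0.0041]
```

```bash
python3 -m inch '0 0 -3 0 0 0;0 0 -6 0 0 0;0 0 -9 0 0 0;0 0 -9 0 0 0;10 0 -9 0 0 0;20 0 -9 0 0 0;30 0 -9 0 0 0;40 0 -9 0 0 0;43 0 -9 0 0 0;43 0 -9 0 0 0;43 0 -9 0 0 0';  python3 - <<'E'
from h import *
o=bot.get_obs();p=o['ee_pos']-RM;print(o['opening']*85.4,p@RX,p@RY,p[2],o['force'],o['joints'])
im,c=shot('wrist','w2');s,_=shot('scene','s2')
cv2.imwrite('pics/v2.png',np.hstack([im[:,100:460],cv2.resize(s[170:310,250:430],(440,340),interpolation=cv2.INTER_CUBIC)[:, :].copy() if 0 else cv2.copyMakeBorder(cv2.resize(s[170:310,250:430],(440,342),interpolation=cv2.INTER_CUBIC),0,78,0,0,0)]))
E
```

```text
clock: 4.55
ee_pos: [0.5177, 0.2094, 0.1291]
ee_rot: [[0.776, 0.631, -0.001], [0.631, -0.776, -0.0], [-0.001, -0.0, -1.0]]
force: [-0.4, -0.8, 0.3]
opening: 0.505
43.141364188486115 0.08857029887354305 -0.000378216659764283 0.12909911012611797 [-0.4354 -0.8264  0.3129] [0.2471 0.5018 1.5731 0.     1.0673 1.1349]
```

View pics/v2.png

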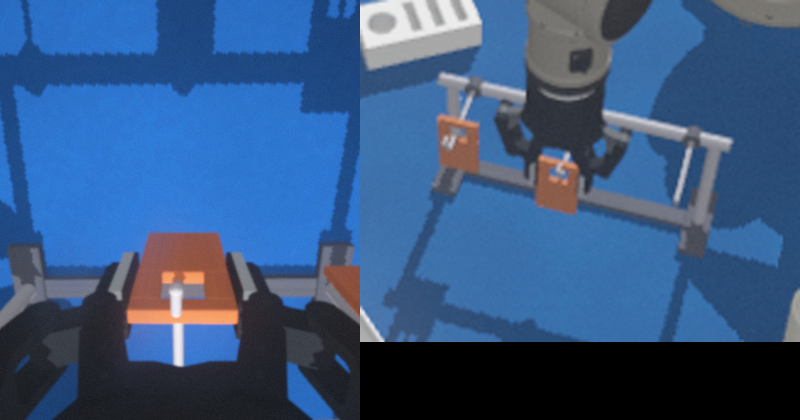

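```bash
python3 -m inch '3 0 -0.2 0 0.14 0;6 0 -1 0 0.28 0;8.8 0 -2.5 0 0.42 0;10.5 0 -5 0 0.56 0;11 0 -7 0 0.64 0;11 0 -7.4 0 0.64 0;11 0 -7.4 0 0.64 0';  python3 - <<'E'
from h import *
o=bot.get_obs();p=o['ee_pos']-RM;print(o['opening']*85.4,p@RX,p@RY,p[2],o['force'],o['joints'])
E
```

```text
clock: 5.35
ee_pos: [0.5256, 0.2154, 0.1364]
ee_rot: [[0.623, 0.63, 0.464], [0.505, -0.777, 0.376], [0.598, -0.0, -0.802]]
force: [0.6, 0.1, -1.1]
opening: 0.505
43.143360577818406 0.09846245730549781 -0.0006893708785260755 0.1363943813346158 [ 0.6014  0.1263 -1.1074] [ 0.055   0.3335  2.0762  1.106   0.4025 -0.0263]
```

```bash
python3 -m inch '9.2 0 -4 0 0 0;18.4 0 -7.9 0 0 0;27.5 0 -11.9 0 0 0;36.7 0 -15.8 0 0 0;45.9 0 -19.8 0 0 0;55 0 -23.8 0 0 0;64.3 0 -27.7 0 0 0;73.4 0 -31.7 0 0 0;73.4 0 -31.7 0 0 0;73.4 0 -31.7 0 0 0';  python3 - <<'E'
from h import *
o=bot.get_obs();p=o['ee_pos']-RM;print(o['opening']*85.4,p@RX,p@RY,p[2],o['force'],o['joints'])
go(rk(.14,0,.27),RT(0))
E
```

```text
clock: 6.35
ee_pos: [0.5571, 0.2414, 0.2058]
ee_rot: [[0.622, 0.631, 0.463], [0.506, -0.776, 0.377], [0.597, -0.0, -0.802]]
force: [0.4, 0.6, -1.2]
opening: 0.505
43.15105262286339 0.13934779601681418 -0.0005525970290139796 0.20582990536581805 [ 0.3991  0.5525 -1.2191] [0.1122 0.2728 1.8993 0.7076 0.5195 0.4564]
shift mm [ 38.8  -0.6 -51.1] rot [ 0.0012 -0.6399 -0.0037]
```

```bash
python3 -m inch '15 0 -25 0 -0.1 0;25 0 -40 0 -0.24 0;39 0 -51 0 -0.38 0;39 0 -51 0 -0.52 0;39 0 -51 0 -0.64 0;39 0 -51 0 -0.64 0;39 0 -51 0 -0.64 0;39 0 -51 0 -0.64 0';  python3 - <<'E'
from h import *
o=bot.get_obs();p=o['ee_pos']-RM;print(o['opening']*85.4,p@RX,p@RY,p[2],o['force'],o['joints'])
a=np.radians(-12.4);x=np.array([np.cos(a),np.sin(a),0]);y=np.array([-x[1],x[0],0])
go([.40,-.15,.30],np.column_stack([x,-y,-Z]))
E
```

```text
clock: 7.15
ee_pos: [0.5574, 0.2416, 0.2697]
ee_rot: [[0.776, 0.631, 0.0], [0.631, -0.776, 0.002], [0.001, -0.001, -1.0]]
force: [0.1, 0.1, -0.5]
opening: 0.504
43.04224990689186 0.139708232222456 -0.0006216312936607818 0.26969020152762224 [ 0.0616  0.1399 -0.4676] [0.2822 0.4733 1.2139 0.0014 1.4535 1.1701]
shift mm [-369.2  204.5  -31. ] rot [-0.0015 -0.0009  0.8992]
```

```bash
python3 -m inch '-30 15 -31 0 0 0.1;-70 38 -31 0 0 0.24;-110 60 -31 0 0 0.38;-150 82 -31 0 0 0.52;-190 105 -31 0 0 0.66;-230 127 -31 0 0 0.8;-270 150 -31 0 0 0.9;-310 172 -31 0 0 0.9;-345 190 -31 0 0 0.9;-369 204 -31 0 0 0.9;-369 204 -31 0 0 0.9;-369 204 -31 0 0 0.9';python3 -m inch '0 0 0 0 0 0;0 0 0 0 0 0';  python3 - <<'E'
from h import *
o=bot.get_obs();print(o['force'],o['joints'])
shot('wrist','w3')
E
```

```text
clock: 8.35
ee_pos: [0.3996, -0.149, 0.3015]
ee_rot: [[0.976, -0.218, 0.002], [-0.218, -0.976, -0.0], [0.002, -0.0, -1.0]]
force: [-0.1, 0.0, -1.5]
opening: 0.504
clock: 8.55
ee_pos: [0.4007, -0.1481, 0.3013]
ee_rot: [[0.977, -0.214, 0.001], [-0.214, -0.977, 0.0], [0.001, -0.0, -1.0]]
force: [-0.2, 0.0, -1.5]
opening: 0.504
[-0.2445  0.034  -1.5296] [-0.5342  0.1072  1.6373  0.0005  1.3963  1.2523]
```

View pics/w3.png

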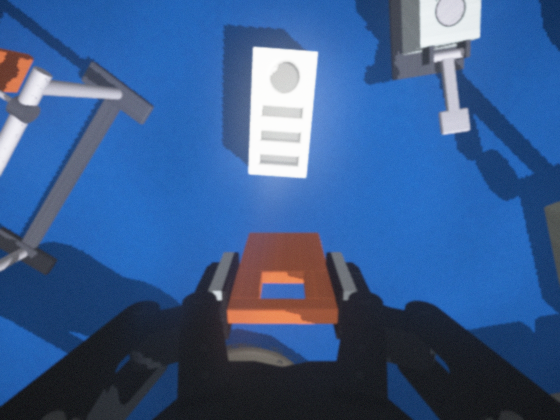

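```bash
cat >> h.py <<'E'
def carrier(im,c,roi,show=None):
    u0,v0,u1,v1=roi
    hsv=cv2.cvtColor(im,cv2.COLOR_BGR2HSV); W=((hsv[...,1]<60)&(hsv[...,2]>120)).astype(np.uint8)
    m=np.zeros_like(W); m[v0:v1,u0:u1]=W[v0:v1,u0:u1]
    cs=cv2.findContours(m,cv2.RETR_EXTERNAL,cv2.CHAIN_APPROX_NONE)[0]; k=max(cs,key=cv2.contourArea)
    P=np.array([onz(c,q[0],.04)[:2] for q in k],np.float32)*1000
    rect=cv2.minAreaRect(P); print('rect mm',rect)
    ins=np.zeros_like(W); cv2.drawContours(ins,[k],-1,1,-1); ins=cv2.erode(ins,np.ones((7,7)))
    med=np.median(hsv[...,2][(ins>0)&(W>0)]); D=(ins>0)&(hsv[...,2]<.86*med)
    n,l,s,ce=cv2.connectedComponentsWithStats(D.astype(np.uint8))
    H=[(s[i,4],onz(c,ce[i],.04)) for i in range(1,n) if s[i,4]>60]
    H.sort(key=lambda h:-h[0])
    for h in H: print('hole',h)
    w=H[0][1]; sl=sorted([h[1] for h in H[1:4]],key=lambda p:-np.linalg.norm(p-w))
    d=(w-sl[0])[:2]; d/=np.linalg.norm(d); a=np.arctan2(d[1],d[0]); print('holes axis deg',np.degrees(a),[round(float((w-q)[:2]@d*1000),1) for q in sl])
    b=cv2.boxPoints(rect); return a,w,sl,np.array(rect[0])/1000
E
python3 - <<'E'
from h import *
im,c=load('w3')
a,w,sl,ctr=carrier(im,c,(200,30,340,200))
d=np.array([np.cos(a),np.sin(a)])
print(np.degrees(a),w,sl,ctr, 'well from centre',(w[:2]-ctr)@d)
print('slug',onz(c,(451,10),.06),'paddle',onz(c,(455,122),.073),proj(c,[*(ctr),.04]))
E
```

```text
rect mm ((468.4261169433594, -161.18963623046875), (77.60005187988281, 151.95803833007812), 73.87979125976562)
hole (np.int32(623), array([ 0.511 , -0.1765,  0.04  ]))
hole (np.int32(304), array([ 0.4151, -0.1473,  0.04  ]))
hole (np.int32(269), array([ 0.4436, -0.1553,  0.04  ]))
hole (np.int32(147), array([ 0.4758, -0.1524,  0.04  ]))
hole (np.int32(82), array([ 0.4674, -0.1809,  0.04  ]))
holes axis deg -16.94960617343187 [100.3, 70.7, 40.7]
-16.94960617343187 [ 0.511  -0.1765  0.04  ] [array([ 0.4151, -0.1473,  0.04  ]), array([ 0.4436, -0.1553,  0.04  ]), array([ 0.4758, -0.1524,  0.04  ])] [ 0.4684 -0.1612] well from centre 0.04515407265563971
slug [ 0.5364 -0.3636  0.06  ] paddle [ 0.4199 -0.3552  0.073 ] [280.4535 115.8062]
```

```bash
python3 - <<'E'
from h import *
a=np.radians(-16.5);x=np.array([np.cos(a),np.sin(a),0]);y=np.array([-x[1],x[0],0])
go([.4159,-.1466,.110],np.column_stack([x,-y,-Z]))
E
```

```text
shift mm [ 14.4  -4.7 191.2] rot [-0.0002 -0.0006  0.0724]
```

```bash
python3 -m inch '14 -5 40 0 0 0.072;14 -5 85 0 0 0.072;14 -5 125 0 0 0.072;14 -5 155 0 0 0.072;14 -5 180 0 0 0.072;14 -5 191 0 0 0.072;14 -5 191 0 0 0.072;14 -5 191 0 0 0.072;14 -5 191 0 0 0.072';python3 - <<'E'
from h import *
o=bot.get_obs();print(o['force'],o['joints'])
im,c=shot('wrist','w4')
cv2.imwrite('pics/w4c.png',cv2.resize(im[100:400,130:430],None,fx=2,fy=2,interpolation=cv2.INTER_CUBIC))
E
```

```text
clock: 9.5
ee_pos: [0.4161, -0.1472, 0.111]
ee_rot: [[0.959, -0.285, 0.002], [-0.285, -0.959, -0.001], [0.002, 0.0, -1.0]]
force: [-0.0, -0.5, -1.6]
opening: 0.508
[-0.0374 -0.5025 -1.6388] [-0.5141  0.3402  1.9133  0.0002  0.8861  1.3452]
```

View pics/w4.png

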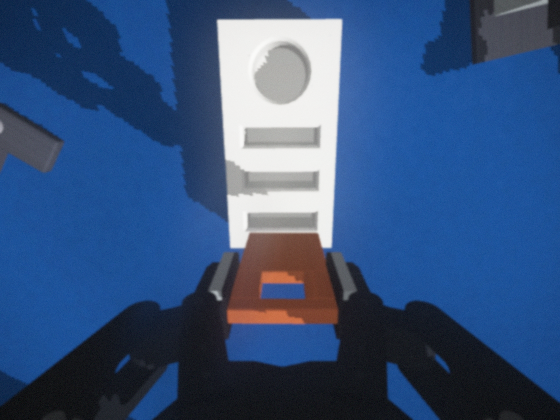

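```bash
python3 - <<'E'
from h import *
im,c=load('w4')
o=bot.get_obs();R=o['ee_rot'];p=o['ee_pos']
f=lambda q,z:(R.T@(onz(c,q,z)-p))*1000
C=[f(q,.04) for q in[(219,20),(342,20),(230,248),(332,248)]]
for k in C: print('corner',k)
print('centre',np.mean(C,0))
for q in[(280,71.5),(245,126),(320,126),(245,149),(320,149),(245,171),(319,171),(245,190),(319,190),(247,213),(318,213)]: print(q,f(q,.04))
for q in[(248,233),(320,233)]: print('plate low',f(q,.071))
for q in[(228,321),(337,321),(230,309),(336,309)]: print('plate top',f(q,.151))
E
```

```text
corner [128.2612 -37.8911  71.2797]
corner [128.3988  36.2844  71.3065]
corner [-21.9132 -38.404   70.9779]
corner [-21.7716  37.6542  71.0054]
centre [53.2438 -0.5891 71.1424]
(280, 71.5) [99.6663 -1.108  71.2354]
(245, 126) [ 66.3182 -24.281   71.1601]
(320, 126) [66.4103 25.3679 71.1781]
(245, 149) [ 51.2363 -24.7839  71.1297]
(320, 149) [51.3305 25.9393 71.148 ]
(245, 171) [ 36.1864 -25.2854  71.0993]
(319, 171) [36.2814 25.8186 71.1177]
(245, 190) [ 22.6675 -25.7358  71.0719]
(319, 190) [22.7643 26.3175 71.0908]
(247, 213) [  5.6178 -24.8645  71.038 ]
(318, 213) [ 5.7129 26.227  71.0565]
plate low [  2.7932 -21.0007  40.0336]
plate low [ 2.8774 24.2002 40.05  ]
plate top [ -1.2668 -20.5416 -39.9745]
plate top [ -1.1879  21.7234 -39.9592]
plate top [  4.1585 -19.5088 -39.9632]
plate top [  4.2342  21.0487 -39.9486]
```

View pics/w4c.png

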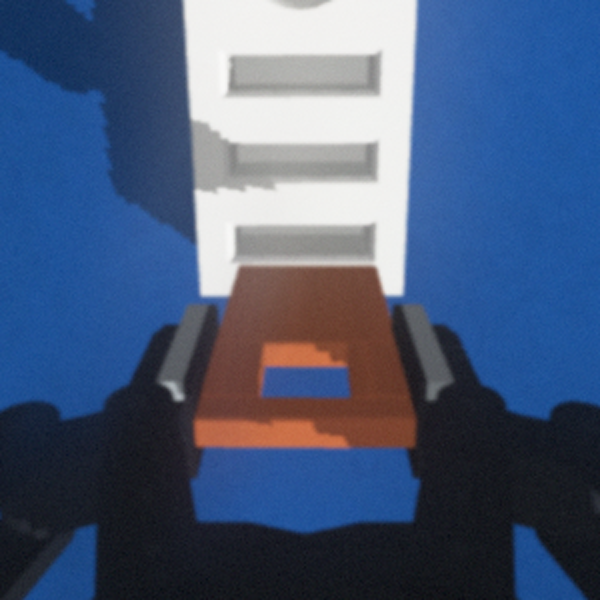

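```bash
python3 -m inch '-0.8 -0.8 10 0 0 0;-0.8 -0.8 20 0 0 0;-0.8 -0.8 28 0 0 0;-0.8 -0.8 34 0 0 0;-0.8 -0.8 40 0 0 0;-0.8 -0.8 45 0 0 0;-0.8 -0.8 45 0 0 0';python3 -m inch '0 0 3 0 0 0;0 0 6 0 0 0;0 0 9 0 0 0;0 0 9 0 0 0'; python3 - <<'E'
from h import *
im,c=shot('wrist','w5')
E
```

```text
clock: 10.25
ee_pos: [0.4145, -0.146, 0.0644]
ee_rot: [[0.958, -0.285, -0.001], [-0.285, -0.958, 0.001], [-0.001, -0.0, -1.0]]
force: [-0.2, -0.7, -0.9]
opening: 0.502
clock: 10.65
ee_pos: [0.4146, -0.146, 0.0558]
ee_rot: [[0.958, -0.285, -0.0], [-0.285, -0.958, 0.0], [-0.001, -0.0, -1.0]]
force: [-0.3, 0.1, -1.0]
opening: 0.503
```

```bash
python3 -m inch '0 0 1 0 0 0;0 0 1.6 0 0 0;0 0 1.6 0 0 0'; python3 -m inch '0 0 0.8 0 0 0;0 0 0.8 0 0 0'; python3 -m inch '0 0 0.6 0 0 0;0 0 0.6 0 0 0'
```

```text
clock: 11.0
ee_pos: [0.4151, -0.1463, 0.055]
ee_rot: [[0.958, -0.285, 0.001], [-0.285, -0.958, -0.0], [0.001, 0.0, -1.0]]
force: [-0.3, 0.5, 4.4]
opening: 0.506
clock: 11.2
ee_pos: [0.4152, -0.1464, 0.0549]
ee_rot: [[0.958, -0.285, 0.001], [-0.285, -0.958, -0.001], [0.001, 0.0, -1.0]]
force: [-2.8, 0.5, 13.4]
opening: 0.506
clock: 11.4
ee_pos: [0.4153, -0.1464, 0.0548]
ee_rot: [[0.959, -0.285, 0.002], [-0.285, -0.959, -0.001], [0.002, 0.0, -1.0]]
force: [-3.5, 1.2, 20.3]
opening: 0.505
```

```bash
python3 -m inch '0 0 -1.5 0 0 0;0 0 -1.5 0 0 0'; python3 -m inch '0 0 0 0 0 0;0 0 0 0 0 0;0 0 0 0 0 0;0 0 0 0 0 0;0 0 -30 0 0 0;0 0 -75 0 0 0;0 0 -120 0 0 0;0 0 -170 0 0 0;0 0 -215 0 0 0;0 0 -235 0 0 0;0 0 -235 0 0 0' 85; python3 - <<'E'
from h import *
shot('wrist','w5')
go(rk(.060,-.1195,.29),RT(0))
E
```

```text
clock: 11.6
ee_pos: [0.4151, -0.1463, 0.055]
ee_rot: [[0.958, -0.285, 0.001], [-0.285, -0.958, -0.0], [0.001, 0.0, -1.0]]
force: [-0.7, -0.5, 5.4]
opening: 0.504
clock: 12.7
ee_pos: [0.416, -0.1468, 0.2927]
ee_rot: [[0.958, -0.285, 0.006], [-0.285, -0.958, -0.003], [0.007, 0.001, -1.0]]
force: [0.5, -0.2, 0.0]
opening: 0.996
shift mm [  79.6 -279.8    0.5] rot [ 0.0017 -0.0021 -0.9761]
```

View pics/w5.png

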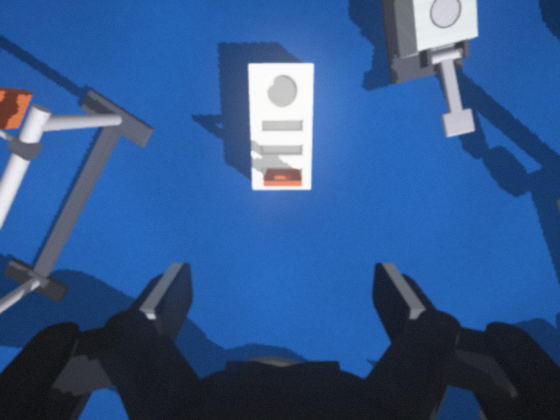

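```bash
python3 -m inch '10 -40 0 0 0 -0.14;20 -80 0 0 0 -0.28;35 -120 0 0 0 -0.42;48 -160 0 0 0 -0.56;60 -205 0 0 0 -0.7;70 -245 0 0 0 -0.84;80 -280 0 0 0 -0.976;80 -280 0 0 0 -0.976;80 -280 0 0 0 -0.976;80 -280 0 0 0 -0.976';python3 -m inch '0 0 0 0 0 0'; python3 - <<'E'
from h import *
im,c=shot('wrist','w6')
cv2.imwrite('pics/w6c.png',cv2.resize(im[90:270,200:360],None,fx=3,fy=3,interpolation=cv2.INTER_CUBIC))
go(rk(.060,-.1195,.12),RT(0))
E
```

```text
clock: 13.75
ee_pos: [0.5706, 0.0986, 0.2884]
ee_rot: [[0.774, 0.633, -0.002], [0.633, -0.774, -0.0], [-0.002, -0.001, -1.0]]
force: [0.2, 0.0, -0.5]
opening: 0.995
clock: 13.85
ee_pos: [0.5709, 0.0983, 0.2894]
ee_rot: [[0.775, 0.632, -0.001], [0.632, -0.775, -0.0], [-0.001, -0.0, -1.0]]
force: [-0.9, -0.0, -0.4]
opening: 0.996
shift mm [  0.7  -0.5 169.7] rot [-0.0001  0.0002 -0.0021]
```

View pics/w6c.png

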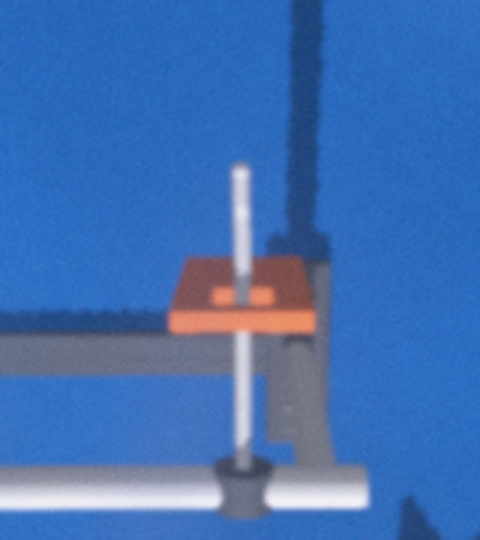

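```bash
python3 -m inch '1 0 40 0 0 0;1 0 80 0 0 0;1 0 110 0 0 0;1 0 135 0 0 0;1 0 155 0 0 0;1 0 170 0 0 0;1 0 170 0 0 0;1 0 170 0 0 0' && python3 -m inch '0 0 0 0 0 0;0 0 0 0 0 0;0 0 0 0 0 0;0 0 0 0 0 0;0 0 0 0 0 0;0 0 0 0 0 0' 40;python3 -m inch '0 0 -3 0 0 0;0 0 -6 0 0 0;0 0 -9 0 0 0;0 0 -9 0 0 0;8 0 -9 0 0 0;16 0 -9 0 0 0;24 0 -9 0 0 0;28 0 -9 0 0 0;28 0 -9 0 0 0;28 0 -9 0 0 0';  python3 - <<'E'
from h import *
o=bot.get_obs();p=o['ee_pos']-RM;print(o['opening']*85.4,p@RX,p@RY,p[2],o['force'],o['joints'])
im,c=shot('wrist','w7')
cv2.imwrite('pics/w7c.png',im[210:360,150:420])
E
```

```text
clock: 14.7
ee_pos: [0.5723, 0.0995, 0.1203]
ee_rot: [[0.774, 0.633, 0.001], [0.633, -0.774, 0.0], [0.0, 0.0, -1.0]]
force: [-0.6, 0.2, 0.5]
opening: 0.996
clock: 15.3
ee_pos: [0.5728, 0.0999, 0.1205]
ee_rot: [[0.773, 0.634, 0.002], [0.634, -0.773, -0.0], [0.001, 0.001, -1.0]]
force: [0.1, -0.9, 5.9]
opening: 0.505
clock: 16.3
ee_pos: [0.5937, 0.1179, 0.1284]
ee_rot: [[0.773, 0.634, -0.001], [0.634, -0.773, -0.0], [-0.0, -0.0, -1.0]]
force: [0.1, 0.5, -1.8]
opening: 0.503
42.98718700117334 0.08924119332936517 -0.11928713425925544 0.1284093078560046 [ 0.1277  0.5121 -1.7822] [ 0.0694  0.5799  1.4331 -0.      1.1292  0.9532]
```

View pics/w7c.png

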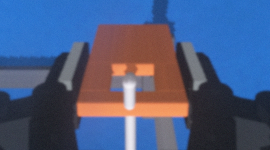

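```bash
python3 -m inch '3 0 -0.2 0 0.14 0;6 0 -1 0 0.28 0;8.8 0 -2.5 0 0.42 0;10.5 0 -5 0 0.56 0;11 0 -7 0 0.64 0;11 0 -7.4 0 0.64 0;11 0 -7.4 0 0.64 0';  python3 - <<'E'
from h import *
o=bot.get_obs();p=o['ee_pos']-RM;print(o['opening']*85.4,p@RX,p@RY,p[2],o['force'],o['joints'])
E
```

```text
clock: 17.05
ee_pos: [0.6013, 0.1239, 0.1356]
ee_rot: [[0.622, 0.633, 0.461], [0.507, -0.774, 0.378], [0.597, -0.001, -0.803]]
force: [-0.4, -0.2, -1.4]
opening: 0.505
43.13458736352844 0.09898509676894957 -0.11951803087666332 0.1356133016612172 [-0.4448 -0.2064 -1.3715] [-0.1564  0.4256  1.9115  0.9734  0.5688 -0.0518]
```

```bash
python3 -m inch '9.2 0 -4 0 0 0;18.4 0 -7.9 0 0 0;27.5 0 -11.9 0 0 0;36.7 0 -15.8 0 0 0;45.9 0 -19.8 0 0 0;55 0 -23.8 0 0 0;64.3 0 -27.7 0 0 0;73.4 0 -31.7 0 0 0;73.4 0 -31.7 0 0 0;73.4 0 -31.7 0 0 0';python3 -m inch '15 0 -25 0 -0.1 0;25 0 -40 0 -0.24 0;39 0 -51 0 -0.38 0;39 0 -51 0 -0.52 0;39 0 -51 0 -0.64 0;39 0 -51 0 -0.64 0;39 0 -51 0 -0.64 0;39 0 -51 0 -0.64 0';   python3 - <<'E'
from h import *
o=bot.get_obs();p=o['ee_pos']-RM;print(o['opening']*85.4,p@RX,p@RY,p[2],o['force'],o['joints'])
a=np.radians(-16.5);x=np.array([np.cos(a),np.sin(a),0]);y=np.array([-x[1],x[0],0])
go([.40,-.14,.29],np.column_stack([x,-y,-Z]))
E
```

```text
clock: 18.05
ee_pos: [0.633, 0.1503, 0.2053]
ee_rot: [[0.62, 0.635, 0.461], [0.509, -0.773, 0.378], [0.597, 0.0, -0.802]]
force: [-0.2, -0.5, -1.7]
opening: 0.503
clock: 18.85
ee_pos: [0.6332, 0.15, 0.2691]
ee_rot: [[0.774, 0.634, 0.0], [0.634, -0.774, 0.001], [0.001, -0.001, -1.0]]
force: [-0.8, -0.5, -1.2]
opening: 0.5
42.73122977621709 0.14020606538674774 -0.11955132396718206 0.26912761287606746 [-0.8419 -0.5146 -1.2076] [0.1144 0.5622 1.067  0.0011 1.5119 0.999 ]
shift mm [-364.1   76.6  -21.3] rot [-0.001  -0.0006  0.9741]
```

```bash
python3 -m inch '-30 5 -21 0 0 0.12;-70 12 -21 0 0 0.26;-110 22 -21 0 0 0.4;-150 32 -21 0 0 0.54;-190 42 -21 0 0 0.68;-230 50 -21 0 0 0.82;-270 58 -21 0 0 0.974;-310 66 -21 0 0 0.974;-345 73 -21 0 0 0.974;-364 77 -21 0 0 0.974;-364 77 -21 0 0 0.974;-364 77 -21 0 0 0.974';python3 -m inch '0 0 0 0 0 0;0 0 0 0 0 0';  python3 - <<'E'
from h import *
im,c=shot('wrist','w8')
try: print(carrier(im,c,(180,20,400,230)))
except Exception as e: print(e)
E
```

```text
clock: 20.05
ee_pos: [0.4006, -0.1398, 0.2909]
ee_rot: [[0.958, -0.286, 0.002], [-0.286, -0.958, -0.0], [0.002, -0.001, -1.0]]
force: [0.5, 0.5, -1.7]
opening: 0.503
clock: 20.25
ee_pos: [0.4015, -0.139, 0.2905]
ee_rot: [[0.959, -0.282, 0.001], [-0.282, -0.959, 0.0], [0.0, -0.0, -1.0]]
force: [0.2, 1.8, -2.2]
opening: 0.502
rect mm ((455.7090148925781, -193.3955078125), (77.24663543701172, 151.62451171875), 72.0699691772461)
hole (np.int32(1284), array([ 0.4187, -0.1762,  0.04  ]))
hole (np.int32(698), array([ 0.4979, -0.21  ,  0.04  ]))
hole (np.int32(359), array([ 0.4596, -0.1969,  0.04  ]))
holes axis deg 156.94093709869406 [86.1, 45.7]
(np.float64(2.7391360835375282), array([ 0.4187, -0.1762,  0.04  ]), [array([ 0.4979, -0.21  ,  0.04  ]), array([ 0.4596, -0.1969,  0.04  ])], array([ 0.4557, -0.1934]))
```

```bash
python3 - <<'E'
from h import *
a=np.radians(-17.9);x=np.array([np.cos(a),np.sin(a),0]);y=np.array([-x[1],x[0],0])
go([.4322,-.1865,.125],np.column_stack([x,-y,-Z]))
E
```

```text
shift mm [ 42.8  36.9 165.4] rot [-0.0003 -0.0002  0.0265]
```

```bash
python3 -m inch '43 37 0 0 0 0.026;43 37 20 0 0 0.026;43 37 60 0 0 0.026;43 37 100 0 0 0.026;43 37 140 0 0 0.026;43 37 160 0 0 0.026;43 37 165 0 0 0.026;43 37 165 0 0 0.026;43 37 165 0 0 0.026;43 37 165 0 0 0.026'; python3 - <<'E'
from h import *
im,c=shot('wrist','w9')
E
```

```text
clock: 21.3
ee_pos: [0.4328, -0.1878, 0.1269]
ee_rot: [[0.951, -0.308, 0.003], [-0.308, -0.951, -0.001], [0.003, 0.001, -1.0]]
force: [0.3, -0.0, -0.5]
opening: 0.501
```

View pics/w9.png

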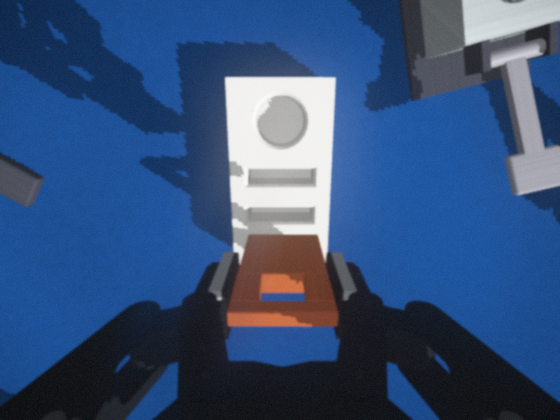

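```bash
python3 - <<'E'
from h import *
im,c=load('w9')
o=bot.get_obs();R=o['ee_rot'];p=o['ee_pos']
f=lambda q,z:(R.T@(onz(c,q,z)-p))*1000
hsv=cv2.cvtColor(im,cv2.COLOR_BGR2HSV)
for r in(85,110,145,200):
    w=np.where((hsv[r,200:360,1]<90))[0]+200; print(r,w.min(),w.max(),f((w.min()-.5,r),.04)[:2],f((w.max()+.5,r),.04)[:2])
w=np.where(hsv[50:120,240,1]<90)[0]+50;print('far',w.min(),f((240,w.min()-.5),.04))
print('well',f((281.5,121),.04))
print(hsv[155:235,282,2])
b=np.where((hsv[225:250,282,0]<20))[0]+225;print('plate row',b.min())
for u in range(238,334,1):
    pass
row=hsv[240,:,:];w=np.where((row[:,0]<20)&(row[:,1]>120))[0];print(w.min(),w.max())
print(f((282,b.min()-.5),p[2]-.041))
E
```

```text
85 224 335 [ 92.8877 -39.8466] [93.0224 36.9183]
110 225 334 [ 76.5179 -40.0258] [76.6515 37.0746]
145 227 332 [ 52.3145 -39.8558] [52.4451 36.8708]
200 230 330 [ 10.9084 -39.6721] [11.0356 37.3927]
far 76 [ 98.941  -28.3088  86.9713]
well [69.1484 -0.0667 86.91  ]
[241 241 242 241 242 242 241 242 242 242 242 241 236 223 196 183 180 178
 177 179 180 179 171 161 158 160 157 157 163 171 184 199 224 234 240 240
 240 242 241 240 241 241 241 241 240 241 241 240 240 241 240 232 207 179
 172 173 167 156 151 148 147 147 143 150 144 149 166 178 187 210 231 239
 240 240 240 237 225 209 186 150]
plate row 233
286 312
[ 2.876   0.4202 41.0078]
```

```bash
python3 -m inch '-0.6 -1.2 15 0 0 0;-0.6 -1.2 30 0 0 0;-0.6 -1.2 38 0 0 0;-0.6 -1.2 44 0 0 0;-0.6 -1.2 50 0 0 0;-0.6 -1.2 56 0 0 0;-0.6 -1.2 60 0 0 0;-0.6 -1.2 64 0 0 0;-0.6 -1.2 67 0 0 0;-0.6 -1.2 67 0 0 0';python3 -m inch '0 0 1 0 0 0;0 0 2 0 0 0;0 0 2 0 0 0'
```

```text
clock: 22.35
ee_pos: [0.4316, -0.186, 0.0582]
ee_rot: [[0.951, -0.308, -0.0], [-0.308, -0.951, 0.0], [-0.001, -0.0, -1.0]]
force: [-0.0, -0.1, -1.3]
opening: 0.506
clock: 22.65
ee_pos: [0.4317, -0.186, 0.0565]
ee_rot: [[0.951, -0.308, 0.0], [-0.308, -0.951, 0.0], [0.0, -0.0, -1.0]]
force: [0.8, -0.6, -1.3]
opening: 0.503
```

```bash
python3 -m inch '0 0 1 0 0 0;0 0 2 0 0 0;0 0 2 0 0 0'; python3 -m inch '0 0 0.8 0 0 0;0 0 0.8 0 0 0'
```

```text
clock: 22.95
ee_pos: [0.4318, -0.1861, 0.0546]
ee_rot: [[0.951, -0.308, 0.0], [-0.308, -0.951, -0.0], [0.0, -0.0, -1.0]]
force: [0.1, -0.5, -0.9]
opening: 0.501
clock: 23.15
ee_pos: [0.4319, -0.1862, 0.0544]
ee_rot: [[0.951, -0.308, 0.001], [-0.308, -0.951, -0.0], [0.001, 0.0, -1.0]]
force: [-1.6, 0.9, 7.6]
opening: 0.503
```

```bash
python3 -m inch '0 0 -1 0 0 0;0 0 -1 0 0 0'; python3 -m inch '0 0 0 0 0 0;0 0 0 0 0 0;0 0 0 0 0 0;0 0 0 0 0 0;0 0 -30 0 0 0;0 0 -75 0 0 0;0 0 -120 0 0 0;0 0 -165 0 0 0;0 0 -195 0 0 0;0 0 -195 0 0 0' 85; python3 - <<'E'
from h import *
a=np.radians(-4.1);x=np.array([np.cos(a),np.sin(a),0]);y=np.array([-x[1],x[0],0])
go([.38,-.352,.25],np.column_stack([x,-y,-Z]))
E
```

```text
clock: 23.35
ee_pos: [0.4318, -0.1861, 0.0547]
ee_rot: [[0.951, -0.308, 0.0], [-0.308, -0.951, -0.0], [0.0, -0.0, -1.0]]
force: [0.4, -0.5, -0.7]
opening: 0.5
clock: 24.35
ee_pos: [0.4335, -0.1871, 0.2541]
ee_rot: [[0.951, -0.308, 0.008], [-0.308, -0.951, -0.005], [0.009, 0.002, -1.0]]
force: [0.7, -0.0, -1.5]
opening: 0.995
shift mm [ -0.2 173.3   4.5] rot [ 0.0033 -0.0086 -0.2415]
```

```bash
python3 -m inch '0 40 0 0 0 -0.12;0 85 0 0 0 -0.24;0 130 0 0 0 -0.24;0 173 0 0 0 -0.24;0 173 0 0 0 -0.24;0 173 0 0 0 -0.24;0 173 0 0 0 -0.24'; python3 - <<'E'
from h import *
im,c=shot('wrist','w10')
shot('top','t10')
E
```

```text
clock: 25.05
ee_pos: [0.3785, -0.3496, 0.249]
ee_rot: [[0.997, -0.073, -0.001], [-0.073, -0.997, 0.002], [-0.001, -0.001, -1.0]]
force: [-0.2, 0.0, 0.0]
opening: 0.996
```

View pics/w10.png

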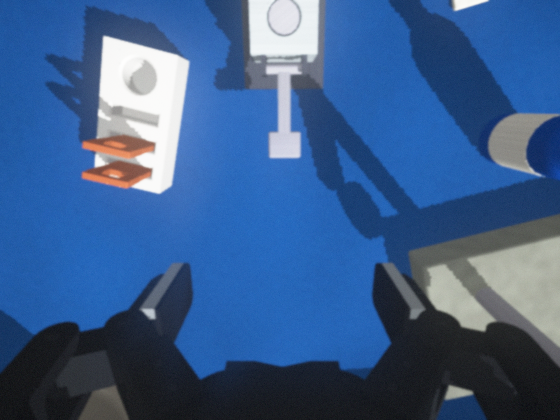

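```bash
python3 - <<'E'
from h import *
im,c=load('w10')
s=onz(c,(284.5,17),.06);q=onz(c,(285,142),.074)
L=onz(c,(248,54),.06);R=onz(c,(319,54),.06)
print('slug',s,'paddle',q,np.linalg.norm((s-q)[:2]),'yaw',np.degrees(np.arctan2(*(s-q)[1::-1])))
print('edge',L,R,np.linalg.norm(L-R),np.degrees(np.arctan2(R[0]-L[0],-(R[1]-L[1]))))
print('paddle w',onz(c,(270,142),.074),onz(c,(300,142),.074))
o=bot.get_obs();print(np.degrees(np.arctan2(o['ee_rot'][1,0],o['ee_rot'][0,0])))
go(q+[0,0,.046]); im,c=load('t10'); 
cv2.imwrite('pics/t10c.png',im[130:290,160:460])
E
```

```text
slug [ 0.5364 -0.3635  0.06  ] paddle [ 0.4234 -0.3561  0.074 ] 0.11330318464914552 yaw -3.7258160318359246
edge [ 0.5077 -0.3263  0.06  ] [ 0.5028 -0.3944  0.06  ] 0.0683391254673371 -4.085085548094898
paddle w [ 0.4244 -0.3412  0.074 ] [ 0.4223 -0.371   0.074 ]
-4.096892575066104
shift mm [ 44.9   3.6 129.5] rot
```

```bash
python3 -m inch '42 3.5 30 0 0 0;42 3.5 75 0 0 0;42 3.5 120 0 0 0;42 3.5 140 0 0 0;42 3.5 150 0 0 0;42 3.5 160 0 0 0;42 3.5 160 0 0 0' 0;python3 -m inch '0 0 5 0 0 0;0 0 10 0 0 0;0 0 15 0 0 0;0 0 20 0 0 0;0 0 25 0 0 0;0 0 30 0 0 0;0 0 35 0 0 0;0 0 40 0 0 0;0 0 45 0 0 0;0 0 49 0 0 0;0 0 49 0 0 0'
```

```text
clock: 25.85
ee_pos: [0.4203, -0.3569, 0.0896]
ee_rot: [[0.997, -0.073, -0.0], [-0.073, -0.997, 0.0], [-0.0, -0.0, -1.0]]
force: [0.0, 0.7, -0.1]
opening: 0.002
clock: 26.95
ee_pos: [0.4205, -0.3573, 0.0402]
ee_rot: [[0.997, -0.073, 0.001], [-0.073, -0.997, -0.0], [0.001, 0.0, -1.0]]
force: [0.1, -0.2, 0.7]
opening: 0.001
```

```bash
python3 -m inch '0 0 2 0 0 0;0 0 4 0 0 0;0 0 5 0 0 0;0 0 5 0 0 0';python3 -m inch '0 0 1 0 0 0;0 0 2 0 0 0;0 0 2 0 0 0'
```

```text
clock: 27.35
ee_pos: [0.4209, -0.3575, 0.0381]
ee_rot: [[0.997, -0.073, 0.002], [-0.073, -0.997, -0.002], [0.002, 0.001, -1.0]]
force: [-3.2, 5.1, 21.4]
opening: -0.001
clock: 27.65
ee_pos: [0.421, -0.3576, 0.0377]
ee_rot: [[0.997, -0.073, 0.003], [-0.073, -0.997, -0.002], [0.003, 0.002, -1.0]]
force: [-7.4, 8.0, 36.4]
opening: 0.001
```

```bash
python3 -m inch '0 0 -40 0 0 0;0 0 -85 0 0 0;0 0 -130 0 0 0;0 0 -172 0 0 0;0 0 -172 0 0 0;0 0 -172 0 0 0' 85;  python3 - <<'E'
from h import *
im,c=shot('wrist','w11')
p=proj(c,[.5364,-.3635,.084]);print(p)
g=cv2.cvtColor(im,cv2.COLOR_BGR2GRAY)
u,v=p.astype(int);sub=cv2.resize(g[max(0,v-45):v+45,u-45:u+45],None,fx=3,fy=3,interpolation=cv2.INTER_CUBIC)
C=cv2.HoughCircles(sub,cv2.HOUGH_GRADIENT,1.5,30,param1=60,param2=30,minRadius=30,maxRadius=90)
if C is not None:
    for x,y,r in C[0][:4]:
        q=(u-45+x/3,max(0,v-45)+y/3); P=onz(c,q,.084); d=(c['t']-P); depth=c['R'].T@(P-c['t'])
        print(q,r/3,P,'diam if z=.084: ',2*r/3/c['f']*depth[2])
go([.5364,-.3635,.13])
E
```

```text
clock: 28.25
ee_pos: [0.4202, -0.3572, 0.206]
ee_rot: [[0.997, -0.073, 0.001], [-0.073, -0.997, -0.001], [0.001, 0.001, -1.0]]
force: [0.2, -0.6, -0.8]
opening: 0.985
[278.4799  55.4216]
(np.float64(278.25), np.float64(61.25)) 18.9 [ 0.5323 -0.363   0.084 ] diam if z=.084:  0.029243761674051617
(np.float64(287.75), np.float64(57.25)) 28.6 [ 0.5346 -0.3705  0.084 ] diam if z=.084:  0.044099815322742014
(np.float64(270.25), np.float64(54.75)) 26.35 [ 0.5373 -0.3572  0.084 ] diam if z=.084:  0.04054129202568913
(np.float64(279.75), np.float64(51.25)) 18.449999 [ 0.5392 -0.3647  0.084 ] diam if z=.084:  0.02830141935372725
shift mm [117.   -1.6  74.5] rot
```

```bash
python3 -m inch '45 -1 0 0 0 0;90 -1.5 0 0 0 0;117 -1.6 20 0 0 0;117 -1.6 60 0 0 0;117 -1.6 100 0 0 0;117 -1.6 125 0 0 0;117 -1.6 136 0 0 0;117 -1.6 136 0 0 0;117 -1.6 136 0 0 0';  python3 -m inch '0 0 0 0 0 0;0 0 0 0 0 0;0 0 0 0 0 0;0 0 0 0 0 0;0 0 0 0 0 0;0 0 0 0 0 0;0 0 0 0 0 0' 26; python3 - <<'E'
from h import *
o=bot.get_obs();print(o['opening']*85.4)
im,c=shot('wrist','w12');cv2.imwrite('pics/w12c.png',cv2.resize(im[150:400,150:430],None,fx=2,fy=2))
E
```

```text
clock: 29.2
ee_pos: [0.5372, -0.3645, 0.0702]
ee_rot: [[0.997, -0.073, 0.001], [-0.073, -0.997, -0.0], [0.001, 0.0, -1.0]]
force: [0.3, -0.7, -0.4]
opening: 0.993
clock: 29.9
ee_pos: [0.5371, -0.3641, 0.0702]
ee_rot: [[0.997, -0.073, 0.001], [-0.073, -0.997, -0.0], [0.001, 0.0, -1.0]]
force: [-0.3, 2.7, 4.7]
opening: 0.317
27.033947190525264
```

```bash
python3 -m inch '0 0 -5 0 0 0;0 0 -10 0 0 0;0 0 -20 0 0 0;0 0 -30 0 0 0;0 0 -45 0 0 0;0 0 -60 0 0 0;0 0 -60 0 0 0' 20; python3 - <<'E'
from h import *
o=bot.get_obs();print(o['opening']*85.4)
im,c=shot('wrist','w13');b=cv2.imread('pics/w12.png')
cv2.imwrite('pics/w13c.png',cv2.resize(np.hstack([b[180:400,180:380],im[180:400,180:380]]),None,fx=2,fy=2,interpolation=cv2.INTER_CUBIC))
E
```

```text
clock: 30.65
ee_pos: [0.538, -0.3652, 0.1328]
ee_rot: [[0.997, -0.073, 0.004], [-0.073, -0.997, -0.004], [0.004, 0.003, -1.0]]
force: [0.8, 0.7, -2.0]
opening: 0.318
27.199351964904267
```

View pics/w13c.png

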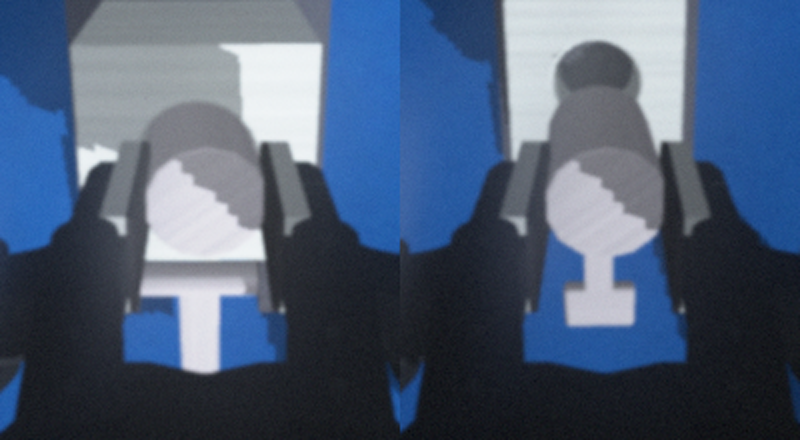

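```bash
python3 - <<'E'
from h import *
im,c=load('w13');o=bot.get_obs();R=o['ee_rot'];p=o['ee_pos']
for q in[(282.5,281),(253,281),(312,281),(282.5,254),(282.5,308)]: print((R.T@(onz(c,q,p[2]+.014)-p))*1000)
a=np.radians(-17.9);x=np.array([np.cos(a),np.sin(a),0]);y=np.array([-x[1],x[0],0])
go([.44,-.19,.23],np.column_stack([x,-y,-Z]))
E
```

```text
[  0.3875   1.3337 -13.9967]
[  0.3896 -12.547  -14.0219]
[  0.386   15.2236 -13.9715]
[ 14.3364   1.3042 -13.9626]
[-14.3836   1.365  -14.0328]
shift mm [-109.7 -166.9  -99.3] rot [ 0.0015 -0.0027  0.2391]
```

```bash
python3 -m inch '0 0 -50 0 0 0;-10 -15 -97 0 0 0.1;-35 -50 -97 0 0 0.24;-60 -90 -97 0 0 0.24;-85 -130 -97 0 0 0.24;-110 -167 -97 0 0 0.24;-110 -167 -97 0 0 0.24;-110 -167 -97 0 0 0.24;-110 -167 -97 0 0 0.24'; python3 - <<'E'
from h import *
o=bot.get_obs();print(o['opening']*85.4)
im,c=shot('wrist','w14')
p=proj(c,[.4983,-.2076,.04]);print(p)
hsv=cv2.cvtColor(im,cv2.COLOR_BGR2HSV);W=((hsv[...,1]<70)&(hsv[...,2]>200)).astype(np.uint8)
print(cv2.boundingRect(W[0:240,180:400]))
u,v=p.astype(int);u0,v0=u-50,max(0,v-50)
g=cv2.cvtColor(im,cv2.COLOR_BGR2GRAY)
sub=cv2.resize(g[v0:v+50,u0:u+50],None,fx=3,fy=3,interpolation=cv2.INTER_CUBIC)
C=cv2.HoughCircles(sub,cv2.HOUGH_GRADIENT,1.5,60,param1=80,param2=30,minRadius=35,maxRadius=90)
if C is not None:
  for x,y,r in C[0][:3]:
    q=(u0+x/3,v0+y/3);P=onz(c,q,.04);print(q,r/3,P,'tool',o['ee_rot'].T@(P-o['ee_pos'])*1000)
# white outline at rows
f=lambda q:(o['ee_rot'].T@(onz(c,q,.04)-o['ee_pos'])*1000)[:2]
for r in(int(p[1])-25,int(p[1]),int(p[1])+30):
    w=np.where(W[r,180:400])[0]+180;print(r,w.min(),w.max(),f((w.min()-.5,r)),f((w.max()+.5,r)))
w=np.where(W[:200,u-24])[0];print('far',w.min(),f((u-24,w.min()-.5)))
w=np.where(W[:200,u+24])[0];print('far',w.min(),f((u+24,w.min()-.5)))
E
```

```text
clock: 31.6
ee_pos: [0.44, -0.1904, 0.2267]
ee_rot: [[0.951, -0.308, 0.001], [-0.308, -0.951, -0.001], [0.001, 0.0, -1.0]]
force: [-0.3, -0.1, -2.7]
opening: 0.318
27.19905352987576
[280.0922 125.724 ]
(63, 0, 157, 236)
(np.float64(281.75), np.float64(127.25)) 16.316668 [ 0.4963 -0.2087  0.04  ] tool [ 59.141   -0.0041 186.7508]
100 243 318 [ 85.4222 -39.1364] [85.5477 36.5665]
125 244 317 [ 61.3011 -38.9874] [61.4262 36.4254]
155 245 316 [ 30.8425 -39.0082] [30.9676 36.4564]
far 95 [ 90.6066 -25.5696]
far 95 [90.6855 22.0068]
```

```bash
python3 -m inch '30 -0.6 0 0 0 0;60.4 -1.2 0 0 0 0;60.4 -1.2 0 0 0 0;60.4 -1.2 40 0 0 0;60.4 -1.2 85 0 0 0;60.4 -1.2 120 0 0 0;60.4 -1.2 140 0 0 0;60.4 -1.2 152 0 0 0;60.4 -1.2 156 0 0 0;60.4 -1.2 156 0 0 0'; python3 -m inch '0 0 2 0 0 0;0 0 4 0 0 0;0 0 6 0 0 0;0 0 6 0 0 0'
```

```text
clock: 32.65
ee_pos: [0.4974, -0.2075, 0.0708]
ee_rot: [[0.951, -0.309, 0.0], [-0.309, -0.951, 0.0], [0.0, -0.0, -1.0]]
force: [-0.6, -0.6, -2.0]
opening: 0.324
clock: 33.05
ee_pos: [0.4972, -0.207, 0.0648]
ee_rot: [[0.951, -0.308, 0.0], [-0.308, -0.951, -0.0], [0.0, -0.0, -1.0]]
force: [-0.2, 0.0, -2.6]
opening: 0.323
```

```bash
python3 -m inch '0 0 3 0 0 0;0 0 6 0 0 0;0 0 8 0 0 0;0 0 8 0 0 0';python3 -m inch '0 0 3 0 0 0;0 0 6 0 0 0;0 0 9 0 0 0;0 0 11 0 0 0;0 0 12 0 0 0;0 0 12 0 0 0'
```

```text
clock: 33.45
ee_pos: [0.4969, -0.2069, 0.0562]
ee_rot: [[0.951, -0.308, -0.001], [-0.308, -0.951, 0.001], [-0.001, -0.0, -1.0]]
force: [-0.6, -0.7, -2.1]
opening: 0.32
clock: 34.05
ee_pos: [0.4971, -0.207, 0.0445]
ee_rot: [[0.951, -0.308, -0.0], [-0.308, -0.951, 0.0], [-0.0, -0.0, -1.0]]
force: [-0.0, -0.2, -2.6]
opening: 0.32
```

```bash
python3 -m inch '0 0 1 0 0 0;0 0 2 0 0 0;0 0 2 0 0 0';python3 -m inch '0 0 0.8 0 0 0;0 0 0.8 0 0 0'
```

```text
clock: 34.35
ee_pos: [0.4974, -0.2071, 0.0429]
ee_rot: [[0.951, -0.308, 0.0], [-0.308, -0.951, -0.0], [0.001, -0.0, -1.0]]
force: [-0.1, 0.5, -0.5]
opening: 0.318
clock: 34.55
ee_pos: [0.4976, -0.2072, 0.0428]
ee_rot: [[0.951, -0.308, 0.001], [-0.308, -0.951, -0.001], [0.001, 0.0, -1.0]]
force: [-1.7, 1.7, 5.9]
opening: 0.317
```

```bash
python3 -m inch '0 0 -0.8 0 0 0;0 0 -0.8 0 0 0'; python3 -m inch '0 0 0 0 0 0;0 0 0 0 0 0;0 0 0 0 0 0;0 0 0 0 0 0;0 0 -15 0 0 0;0 0 -40 0 0 0;0 0 -60 0 0 0;0 0 -60 0 0 0' 60;python3 -m inch '0 0 0 0 0 0;0 0 0 0 0 0;0 0 0 0 0 0;0 0 0 0 0 0;0 0 15 0 0 0;0 0 30 0 0 0;0 0 40 0 0 0;0 0 43 0 0 0;0 0 45 0 0 0;0 0 45 0 0 0' 0;python3 -m inch '0 0 1 0 0 0;0 0 2 0 0 0;0 0 3 0 0 0;0 0 3 0 0 0'
```

```text
clock: 34.75
ee_pos: [0.4973, -0.2071, 0.0429]
ee_rot: [[0.951, -0.308, 0.001], [-0.308, -0.951, -0.0], [0.001, 0.0, -1.0]]
force: [-0.2, 0.6, 1.0]
opening: 0.319
clock: 35.55
ee_pos: [0.4987, -0.2079, 0.1053]
ee_rot: [[0.951, -0.308, 0.005], [-0.308, -0.951, -0.003], [0.005, 0.001, -1.0]]
force: [-0.4, -0.9, 0.7]
opening: 0.703
clock: 36.55
ee_pos: [0.4973, -0.2071, 0.0578]
ee_rot: [[0.951, -0.308, 0.0], [-0.308, -0.951, -0.0], [0.0, -0.0, -1.0]]
force: [-0.8, 0.3, -0.7]
opening: -0.003
clock: 36.95
ee_pos: [0.4976, -0.2073, 0.056]
ee_rot: [[0.951, -0.308, 0.002], [-0.308, -0.951, -0.001], [0.002, 0.0, -1.0]]
force: [-2.0, 0.5, 9.1]
opening: 0.0
```

```bash
python3 -m inch '0 0 -40 0 0 0;0 0 -85 0 0 0;0 0 -130 0 0 0;0 0 -150 0 0 0;0 0 -150 0 0 0;0 0 -150 0 0 0' 60; python3 - <<'E'
from h import *
a=np.radians(-3.9);x=np.array([np.cos(a),np.sin(a),0]);y=np.array([-x[1],x[0],0])
go([.4205,-.3555,.12],np.column_stack([x,-y,-Z]))
E
```

```text
clock: 37.55
ee_pos: [0.497, -0.2069, 0.2045]
ee_rot: [[0.951, -0.308, 0.0], [-0.308, -0.951, -0.0], [0.0, -0.0, -1.0]]
force: [-0.2, 0.3, -0.8]
opening: 0.705
shift mm [-27.  164.9  84.5] rot [-0.     -0.0002 -0.2451]
```

```bash
python3 -m inch '-5 40 0 0 0 -0.12;-12 80 0 0 0 -0.24;-20 120 0 0 0 -0.245;-27 165 0 0 0 -0.245;-27 165 0 0 0 -0.245;-27 165 30 0 0 -0.245;-27 165 75 0 0 -0.245;-27 165 84 0 0 -0.245;-27 165 84 0 0 -0.245'; python3 - <<'E'
from h import *
o=bot.get_obs();R=o['ee_rot'];p=o['ee_pos'];print(p)
im,c=shot('wrist','w15');print(proj(c,[.4202,-.3556,.036]))
f=lambda q:(R.T@(onz(c,q,.036)-p)*1000)[:2]
cv2.imwrite('pics/w15c.png',cv2.resize(im[60:410,120:440],None,fx=1.7,fy=1.7))
hsv=cv2.cvtColor(im,cv2.COLOR_BGR2HSV)
for r in range(190,330,12):
    W=np.where((hsv[r,215:345,1]<70)&(hsv[r,215:345,2]>110))[0]+215
    if len(W): print(r,W.min(),W.max(),f((W.min(),r)),f((W.max(),r)))
E
```

```text
clock: 38.45
ee_pos: [0.4199, -0.3541, 0.1186]
ee_rot: [[0.998, -0.068, -0.004], [-0.068, -0.998, 0.005], [-0.004, -0.004, -1.0]]
force: [0.3, 0.6, 0.8]
opening: 0.698
[ 0.4199 -0.3541  0.1186]
[283.6062 214.1248]
190 275 291 [19.6435 -4.5976] [19.6765  7.2582]
202 262 304 [ 10.3274 -14.3992] [10.4209 17.0991]
214 263 303 [  0.8127 -13.8085] [ 0.9085 16.5577]
226 264 303 [ -8.938 -13.203] [-8.8376 16.771 ]
```

View pics/w15c.png

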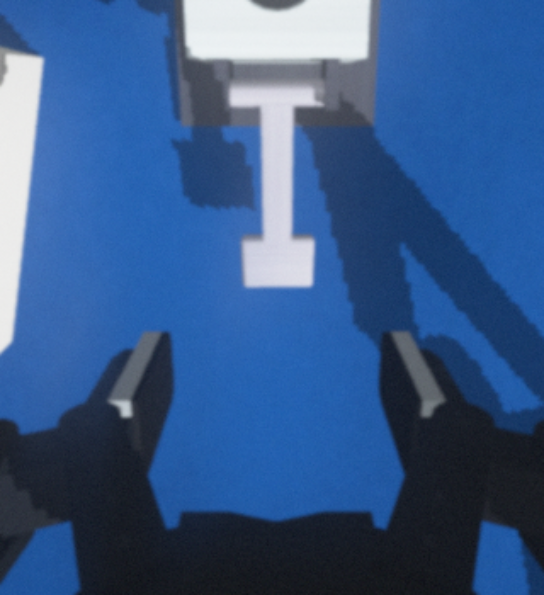

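```bash
python3 -m inch '0.5 1 40 0 0 0;0.5 1 70 0 0 0;0.5 1 88 0 0 0;0.5 1 97 0 0 0;0.5 1 97 0 0 0'; python3 -m inch '0 0 0 0 0 0;0 0 0 0 0 0;0 0 0 0 0 0;0 0 0 0 0 0;0 0 0 0 0 0;0 0 0 0 0 0' 24
```

```text
clock: 39.0
ee_pos: [0.4215, -0.3569, 0.0241]
ee_rot: [[0.998, -0.068, 0.0], [-0.068, -0.998, -0.0], [0.0, 0.0, -1.0]]
force: [0.6, 0.7, 0.1]
opening: 0.703
clock: 39.6
ee_pos: [0.4222, -0.3547, 0.0252]
ee_rot: [[0.998, -0.069, 0.002], [-0.069, -0.998, 0.002], [0.002, -0.003, -1.0]]
force: [3.9, 10.2, 5.6]
opening: 0.355
```

```bash
python3 -m inch '-0.5 -1.5 -4 0 0 0;-1 -1.5 -8 0 0 0;-2 -1.5 -12 0 0 0;-2 -1.5 -16 0 0 0;-2 -1.5 -20 0 0 0;-2 -1.5 -24 0 0 0;-1.5 -1.5 -28 0 0 0;-1 -1.5 -32 0 0 0;0 -1.5 -35 0 0 0;0 -1.5 -35 0 0 0'; python3 -m inch '0 0 -2 0 0 0;0 0 -4 0 0 0;0 0 -4 0 0 0'
```

```text
clock: 40.6
ee_pos: [0.4224, -0.3546, 0.0591]
ee_rot: [[0.998, -0.068, 0.002], [-0.068, -0.998, 0.0], [0.002, -0.001, -1.0]]
force: [8.3, 4.3, -5.6]
opening: 0.348
clock: 40.9
ee_pos: [0.4231, -0.3546, 0.0629]
ee_rot: [[0.998, -0.068, 0.003], [-0.068, -0.998, 0.0], [0.003, -0.001, -1.0]]
force: [12.0, 3.4, -8.7]
opening: 0.346
```

```bash
python3 -m inch '1.5 0 -1 0 0 0;1.5 0 -2 0 0 0;1.5 0 -2 0 0 0'; python3 -m inch '0 0 -1 0 0 0;0 0 -2 0 0 0;0 0 -2 0 0 0'
```

```text
clock: 41.2
ee_pos: [0.4237, -0.3547, 0.0645]
ee_rot: [[0.998, -0.068, 0.001], [-0.068, -0.998, 0.001], [0.001, -0.001, -1.0]]
force: [8.4, 2.5, -11.3]
opening: 0.344
clock: 41.5
ee_pos: [0.424, -0.3546, 0.066]
ee_rot: [[0.998, -0.068, 0.002], [-0.068, -0.998, 0.001], [0.002, -0.001, -1.0]]
force: [10.8, 0.8, -16.9]
opening: 0.345
```

```bash
python3 -m inch '0.5 0 -1 0 0 0;0.5 0 -2 0 0 0;0.5 0 -3 0 0 0;0.5 0 -3 0 0 0'
```

```text
clock: 41.9
ee_pos: [0.4238, -0.3545, 0.0669]
ee_rot: [[0.998, -0.068, 0.0], [-0.068, -0.998, 0.002], [-0.0, -0.002, -1.0]]
force: [11.7, -2.0, -30.1]
opening: 0.341
```

```bash
python3 -m inch '-1 0 2 0 0 0;-1 0 2 0 0 0';python3 -m inch '0 0 0 0 0 0;0 0 0 0 0 0;0 0 0 0 0 0;0 0 0 0 0 0;0 0 0 0 0 0' 70; python3 - <<'E'
from h import *
go([.3785,-.3496,.249])
E
```

```text
clock: 42.1
ee_pos: [0.4237, -0.3546, 0.0667]
ee_rot: [[0.998, -0.068, 0.002], [-0.068, -0.998, 0.001], [0.002, -0.001, -1.0]]
force: [11.6, 1.0, -18.9]
opening: 0.343
clock: 42.6
ee_pos: [0.4221, -0.3556, 0.0681]
ee_rot: [[0.998, -0.068, 0.0], [-0.068, -0.998, -0.001], [0.0, 0.001, -1.0]]
force: [-0.3, -0.4, -0.8]
opening: 0.823
shift mm [ -43.8   -2.9 -180.9] rot
```

```bash
python3 -m inch '0 0 -40 0 0 0;0 0 -85 0 0 0;0 0 -130 0 0 0;-20 -1 -181 0 0 0;-44 -3 -181 0 0 -0.005;-44 -3 -181 0 0 -0.005;-44 -3 -181 0 0 -0.005;-44 -3 -181 0 0 -0.005' 85; python3 - <<'E'
from h import *
a,ca=load('w10'); im,c=shot('wrist','w16')
print(ca['t'],c['t'])
for n,I in(('before',a),('after',im)):
    h=cv2.cvtColor(I,cv2.COLOR_BGR2HSV); col=np.where((h[60:200,285,1]<90)&(h[60:200,285,2]>110))[0]+60
    k=[(r,int(w.min()),int(w.max())) for r in range(125,165,4) for w in [np.where((h[r,255:315,1]<90)&(h[r,255:315,2]>110))[0]+255] if len(w)]
    print(n,col.max(),k)
im,c=cv2.imread('pics/w16.png'),c
t,ct=shot('top','t16')
cv2.imwrite('pics/f16.png',np.hstack([im[:240,60:340],cv2.resize(t[100:290,160:460],(379,240))]))
E
```

```text
clock: 43.4
ee_pos: [0.3787, -0.3492, 0.2479]
ee_rot: [[0.998, -0.063, -0.001], [-0.063, -0.998, 0.001], [-0.001, -0.001, -1.0]]
force: [-0.0, -0.4, -0.2]
opening: 0.991
[ 0.4555 -0.356   0.3916] [ 0.4558 -0.3548  0.3904]
before 157 [(125, 278, 290), (129, 278, 290), (133, 269, 300), (137, 269, 300), (141, 269, 300), (145, 269, 300), (149, 269, 300), (153, 269, 300), (157, 270, 298)]
after 158 [(125, 279, 291), (129, 279, 291), (133, 270, 300), (137, 269, 301), (141, 269, 300), (145, 269, 300), (149, 270, 300), (153, 270, 300), (157, 270, 299)]
```

```bash
python3 - <<'E'
from h import *
for n in('w10','w16'):
    im,c=load(n); h=cv2.cvtColor(im,cv2.COLOR_BGR2HSV); M=((h[...,0]<14)&(h[...,1]>120)&(h[...,2]>80)).astype(np.uint8); M[240:]=0
    k,l,s,ce=cv2.connectedComponentsWithStats(M)
    print(n,[(s[i].tolist()) for i in range(1,k) if s[i,4]>80])
    p=proj(c,[.4976,-.2073,.056]).astype(int);print('slug px',p,im[p[1]-2:p[1]+3,p[0]-2:p[0]+3].mean((0,1)))
    q=proj(c,[.5364,-.3635,.06]).astype(int);print('nest pocket',q,im[q[1]-2:q[1]+3,q[0]-2:q[0]+3].mean((0,1)))
t0=cv2.imread('pics/top0.png').astype(int);t1=cv2.imread('pics/t16.png').astype(int)
for nm,(u,v) in dict(cup=(137,263),jar=(316,149),weight=(361,153),driver=(440,152)).items(): print(nm,abs(t0-t1)[v-12:v+12,u-12:u+12].mean())
print(bot.get_obs()['clock']); print(bot.sign_off())
E
```

```text
w10 [[84, 140, 69, 18, 609], [83, 164, 67, 23, 641]]
slug px [130  75] [216.76 218.52 218.52]
nest pocket [284  17] [236.4  229.88 229.36]
w16 [[83, 138, 70, 19, 620], [82, 163, 68, 23, 668]]
slug px [130  73] [228.68 220.4  221.36]
nest pocket [286  17] [103.96  94.12  88.  ]
cup 1.7673611111111112
jar 33.45023148148148
weight 11.678819444444445
driver 1.4415509259259258
43.5
the job is handed in; nothing more can be done
None
```

```bash
python3 - <<'E'
import cv2,numpy as np
for n in('top0','t10','t16'):
    im=cv2.imread(f'pics/{n}.png');h=cv2.cvtColor(im,cv2.COLOR_BGR2HSV)[140:162,300:334]
    ys,xs=np.where(h[...,1]<70);print(n,len(xs),xs.mean()+300,ys.mean()+140, h[...,2].mean())
E
```

```text
top0 256 314.75 148.46875 198.87299465240642
t10 245 314.6 148.37142857142857 164.34491978609626
t16 247 314.7004048582996 148.37246963562754 164.30080213903744
```

The job is handed in at 43.5 s of the 210 s, and every check I made on the parts agreed.

Only plates 0 and 1 were present; hook 2 was empty.

- **Plates:** Plates 1 and 0 came off their hooks and stand in the carrier slots at x = −54 and −24 mm. Each was pressed down until the force showed it was on the slot floor, and the final wrist image still shows both plates unmoved. The carrier was knocked about 3.5 cm aside between the two placings, so I measured it again before placing the second plate.
- **Slug:** I pressed the lever down to its hard stop and moved the slug to the round well. A touch on its top read 56 mm above the table, which is exactly the height for sitting on the well floor. The nest pocket reads dark and empty.
- **Lever:** I pulled it up against its stop, to about 30 N. In the last image the paddle matches its starting position to within 1 pixel.
- **Jar, weight, screwdriver and cup:** I did not touch them. The before-and-after top images match for the cup and screwdriver. They differ in brightness at the jar and the weight. The jar's outline is unmoved to within 0.1 pixel, so I put its difference down to shadow. I did not check the weight's outline the same way.

I reached the 16-picture limit, so the last checks were numbers taken from the images, not a look by eye.

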